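# Open the tight-lidded tube tin in its bench clamp

### The job

Push the red paddle to slide the blue fork clamp fully home over the foot of the silver tin, so that the base is held down. Then draw the tight, deep lid straight up off the tin by its knob, lower it upright onto the round green mat before letting go, so that it stands wholly on the mat, and leave the base sitting upright and clamped. Do not lift or tip the base, and leave the other things on the bench alone.

Things in the scene. Friction and masses are not known exactly. Their poses are not given: they have to be found in the camera images.
- station: Grey board fixed to the bench, 335 x 164 mm and 12 mm thick, that carries the nest and the fork clamp. Its position and yaw vary. Origin: on the bench directly under the centre of the nest in which the tin stands; its own x axis points along the way the fork slides home; the board runs from x = -248 to +88 mm and y = -82 to +82 mm. Low aluminium strips (top 20 mm above the bench) keep the tin's foot centred with 2.5 mm play.
- clamp (a joint): Slide of the blue fork along the station's +x: 0 m = fully drawn back, 0.110 m = fully home (hard stop). It starts between 0 and 0.02 m, with its prongs clear of the tin. Friction about 3 N; it stays where it is left. Fully home, its two flat prongs (23 to 31 mm above the bench, inner edges 50 mm either side of the tin's axis) lie 3 mm above the tin's foot flange, so that the base can rise by only 3 mm.
- paddle (a point): Middle of the red upright paddle on the fork's tail, 70 mm above the bench. The paddle is 14 mm thick along the station's x, 60 mm wide along its y, and stands from 31 to 86 mm above the bench. It lies at station x = -205 mm with the clamp at 0 and at -95 mm when fully home. Behind it (-x side) the blue bridge of the fork reaches 12 mm out from this point, and no part there is higher than 31 mm.
- tin_base: Steel base of the silver tin, loose in the nest: round foot flange 124 mm in diameter and 8 mm thick, then a round body 80 mm in diameter up to 98 mm above its underside, holding capped glass tubes. About 0.5 kg. Origin: centre of its underside, on the board 12 mm above the bench; z up.
- tin_lid: Bare aluminium lid of the silver tin, a deep round cap 93 mm in diameter and 88 mm high without its knob, walls 3 mm, about 0.15 kg. Origin: centre of its open lower rim; z up through the knob. Seated, this origin is 14 mm above the base's origin. Sprung pads in the base grip it from inside: 10 to 20 N is needed to draw it, more than the base weighs, over the first 65 mm; it is clear of the base's body after 84 mm. Pads spread outward by 2 mm once the lid is off.
- knob (a point): Point on the lid's axis at mid-height of its black knob. The knob is an upright cylinder 32 mm in diameter and 34 mm high on the lid's flat top; this point is 17 mm above the lid's top face and 105 mm above the lid's lower rim.
- mat: Round green mat fixed on the bench, 150 mm in diameter and 4 mm thick; origin: centre of its underside, on the bench. It lies to the left or the right of the station; a white hotplate lies on the other side.
- hotplate: White hotplate, 150 x 150 mm, 56 mm high, fixed; origin: centre of its underside. Not to be used.
- other_tin: A closed tin like the first but with a blue lid, 136 mm high with its knob, 124 mm across the foot; origin: centre of its underside. Leave alone.
- beaker: Glass beaker, 68 mm in diameter, 90 mm high; origin: centre of its underside. Leave alone.
- amber_bottle: Amber bottle, 72 mm in diameter, 130 mm high; origin: centre of its underside. Leave alone.
- flask: Conical glass flask, 84 mm in diameter, 108 mm high; origin: centre of its underside. Leave alone.
- dishes: Stack of three clear dishes, 90 mm in diameter, 44 mm high; origin: centre of its underside. Leave alone.
- spatula: Spatula 190 mm long lying on the bench near the robot's right; origin: underside, about its middle. Leave alone.
Things that resemble listed ones, but are neither listed nor needed, are in the scene too. What is shaped like the tin_lid but yellow is not meant. What is shaped like the tin_base but pink is not meant.

How it is judged:
By the outcome, as a careful person would: the job done as asked, in the order asked, and still so for the second after the job is handed in, with the robot touching nothing.
It also fails if it takes over 64 s, if anything falls off the work surface, if the arm or the gripper's body presses on something with over 40 N, if the wrist force passes 120 N, or if a joint passes its speed limit or range.

### The arm

A 6-joint arm with a two-finger parallel gripper is mounted at the origin on the work surface. World frame = base frame: x ahead of the robot, y to its left, z up, the work surface at z = 0. Lengths are in m, angles in degrees, forces in N, time in s.
With the tool pointing down it reaches from about 0.3 to 0.75 m from the base axis. Payload 8.5 kg.
Tool frame: the origin (TCP) lies between the finger pads; the fingertips stand 22 mm ahead of it and the grasp point (between the pads) lies 3 mm ahead of it (env.nose_length is the distance from the TCP to the fingertips, in m); z points along the fingers, x is the direction in which the jaws open and shut, and the axes are right-handed (so a half turn about z gives the same grasp; the last joint's range is limited). The gripper opens to 85 mm and grips with 20 to 120 N. Pads are 22 mm wide; open, the fingers measure 114 mm over their backs; the gripper's body (76 mm by 85 mm) begins 54 mm behind the grasp point. The pads swing forward as they close: fully open they stand 13 mm farther back than shut.
Start: joints at [-89.169, 21.807, 74.336, -0, 83.858, -12.336], TCP at [0.125, -0.536, 0.253] pointing down, gripper open.
Joint ranges: [-178.18, 178.18], [-50.72, 133.34], [12.68, 142.11], [-81.47, 261.47], [9.98, 163.14], [-165.26, 165.26]. Speed limits (degrees/s): [136.94, 136.94, 180, 180, 180, 180].

### API

Orientations are given as a 3x3 rotation matrix whose columns are the frame's x, y, z axes.
In Python, from rig import env gives the robot as it stands.
- The arm moves only by the tool arm_command, never from a script. Its argument "steps" is a list of rows, each an object with "delta_pos": the shift along the world's x, y, z in mm, a list of three; "dr": the turn, a rotation vector about the world's x, y, z in degrees, a list of three. In form: [{"delta_pos": [dx, dy, dz], "dr": [wx, wy, wz]}, ...]. A call has 1 to 20 rows; each row shifts and turns the commanded pose from where the row before left it; what a row does not reach is not made up. A row lasts 1/10 s, in which the tool goes at most 50 mm and 8.59 degrees, less where a joint would pass 70% of its speed; a pose out of reach is approached as far as the arm can. A call with a gripper value outside its range is refused whole. "grip" is the opening, from 0 (shut) to 1 (fully open), set as the call begins (left out, the last holds). The fingers move at their own pace and stop on an object; "squeeze" is the grip in N (left out, the last holds). Time passes only in rows, so rows that do not move let the fingers close. It gives the time, the measured TCP pose, the force and the opening at its end, in the units of the state.
- env.observe(): the state, without advancing time (a new reading comes with each control period).
- env.get_image(name): name is "scene" or "top" or "wrist"; returns the picture (480x640x3 uint8, blue, green, red); there is no depth.
- env.get_calibration(name): a dict with "fx", "fy", "cx", "cy" (pixels), "k1" (the pictures are not rectified: a ray, as slopes to the right and down, at radius r is drawn at 1 + k1 r^2 times it, then the intrinsics apply), "view" (4x4, takes a point from world to camera coordinates). Camera axes: x right, y up, looking along -z (the intrinsics and any distortion apply to the point x, -y, -z); pixel columns grow to the right and rows downward; lengths in m; the calibration is good to about 2 mm. A picture is of the moment at which its call begins: read the wrist's pose just before it. get_calibration takes no time and is no camera call; for the wrist camera it gives the pose at the moment of the call.
- env.close_job(): hands the job in, once; it reports no verdict.
The state is a dict: "time_s": time; "q": joint angles; "qvel": joint speeds; "joint_efforts": joint torques, N m; "position": TCP position; "tool_rot": TCP orientation; "ft_force": force on the tool from outside, world axes, zero at the start; "wrist_torque": the same for the moment, N m; "grip_width": finger opening in m.
Only numpy, scipy, OpenCV 4.12 (cv2) and the standard library are available. Lean on these libraries where they do the work, as an engineer would, in place of code of your own. Each camera call takes 0.05 s, during which the arm holds its last target. There are 200 camera calls.

## Working session

There is one attempt and no reset: what is moved stays moved. The work goes in short steps, Python scripts to look and compute and a tool call to move; the robot and the scene stay as the last step left them, time stands still between calls to the robot, and variables do not carry over. Pictures are saved under pics/ and viewed, about 8 in all and at most 12, crops included, and the job is handed in when it is done.

Besides the shell and the picture viewer there is one more tool, called after ">>>" as a command line: name --argument value ..., lists and objects as JSON in quotes. arm_command: Moves the arm, as the interface text tells. Its arguments: {"type":"object","properties":{"steps":{"type":"array"},"grip":{"type":"number"},"squeeze":{"type":"number"}},"required":["steps"]}

```bash
ls; mkdir -p pics; cat > h.py <<'E'
import numpy as np, cv2
from rig import env
def cal(n):
    return env.get_calibration(n)
def ray(c,u,v):
    K=np.array([[c['fx'],0,c['cx']],[0,c['fy'],c['cy']],[0,0,1.]])
    x,y=cv2.undistortPoints(np.array([[[u,v]]],float),K,np.array([c['k1'],0,0,0.]))[0,0]
    V=np.array(c['view']); R,t=V[:3,:3],V[:3,3]
    return -R.T@t, R.T@np.array([x,-y,-1])
def onz(c,u,v,z):
    o,d=ray(c,u,v); return o+d*(z-o[2])/d[2]
def proj(c,P):
    V=np.array(c['view']); p=V[:3,:3]@np.array(P,float)+V[:3,3]
    a=np.array([p[0],-p[1]])/-p[2]; a=a*(1+c['k1']*(a@a))
    return a*[c['fx'],c['fy']]+[c['cx'],c['cy']]
E
python3 - <<'E'
from h import *
for n in("top","scene"):
    cv2.imwrite(f"pics/{n}0.png",env.get_image(n)); c=cal(n); print(n,c,ray(c,320,240)[0])
print(env.observe(), env.nose_length)
E
```

```text
pics
top {'fx': 501.8280619693361, 'fy': 501.8280619693361, 'cx': 313.9435480057554, 'cy': 246.33044818226898, 'k1': -0.07411248814189732, 'view': array([[ 0.02954154, -0.9995194 ,  0.00939481, -0.01811927],
       [ 0.98239063,  0.03076747,  0.18428786, -0.56372616],
       [-0.18448834,  0.00378523,  0.98282741, -1.22368129],
       [ 0.        ,  0.        ,  0.        ,  1.        ]])} [0.32857963 0.00386579 1.30672563]
scene {'fx': 517.570071490511, 'fy': 517.570071490511, 'cx': 316.9103766435903, 'cy': 234.165403156051, 'k1': -0.12329895748475668, 'view': array([[ 0.42586445,  0.90473423,  0.00976956, -0.19448967],
       [-0.61436321,  0.28122433,  0.73720467,  0.25432594],
       [ 0.66422686, -0.31995132,  0.67559887, -1.81237042],
       [ 0.        ,  0.        ,  0.        ,  1.        ]])} [ 1.44289985 -0.4754315   1.03884522]
{'time_s': 0.1, 'q': array([-8.91679765e+01,  2.18365771e+01,  7.43798028e+01,  8.29535329e-04,
        8.38584826e+01, -1.23368808e+01]), 'qvel': array([-0.01960933, -0.08046159, -0.18734151, -0.06206465, -0.07098906,
        0.0596077 ]), 'joint_efforts': array([ 2.43604431e-03, -4.49223554e+01, -2.31658101e+01, -1.70939079e-04,
        3.70920650e-03,  7.34171380e-06]), 'position': array([ 0.12528962, -0.53529349,  0.25278226]), 'tool_rot': array([[ 2.27820933e-01, -9.73703046e-01, -4.57964826e-06],
       [-9.73702214e-01, -2.27820744e-01,  1.30666917e-03],
       [-1.27335109e-03, -2.93227376e-04, -9.99999146e-01]]), 'ft_force': array([ 0.2556532 ,  0.18423525, -0.25883794]), 'wrist_torque': array([ 0.00044149,  0.06281573, -0.03520963]), 'grip_width': 0.08542676980409379} 0.022
```

View pics/top0.png

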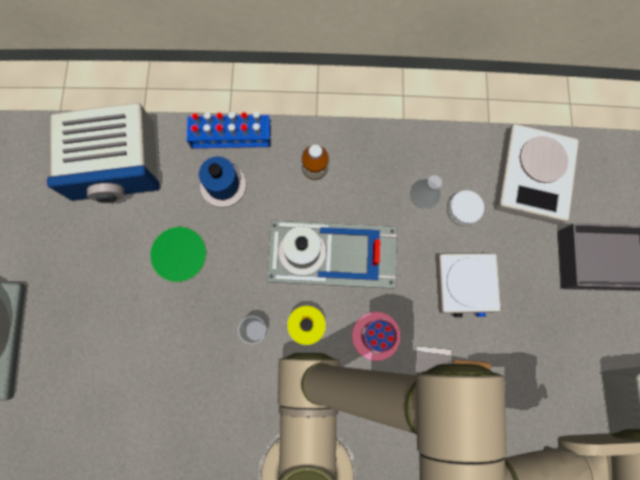

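View pics/scene0.png

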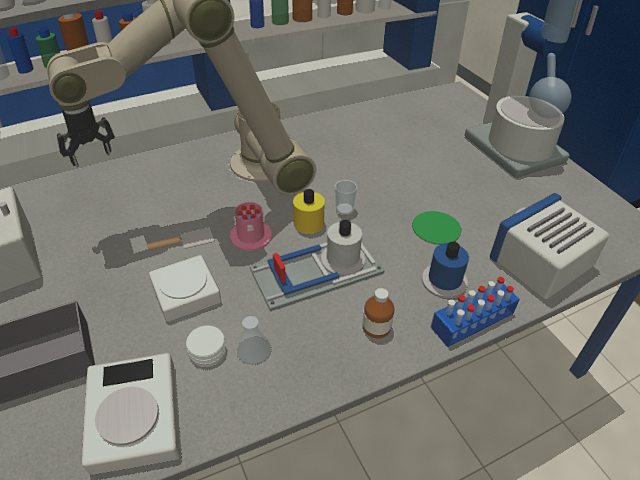

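The top view shows the tin at about (302,248), the red paddle at (376,252) and the mat at (179,254). The fork slides toward image left (+y), and the yellow lid at (306,325) and pink base at (377,336) are decoys. I'll take zoomed crops to measure precisely.

```bash
python3 - <<'E'
from h import *
t=cv2.imread("pics/top0.png"); s=cv2.imread("pics/scene0.png")
cv2.imwrite("pics/topc.png",cv2.resize(t[210:300,260:405],None,fx=5.5,fy=5.5,interpolation=cv2.INTER_CUBIC))
c=cal("top")
def cen(m):
    n,l,st,ce=cv2.connectedComponentsWithStats(m.astype(np.uint8)); i=1+np.argmax(st[1:,4]); return ce[i],st[i]
b,g,r=[t[...,i].astype(int) for i in range(3)]
m=(g>b+40)&(g>r+40); print("mat",cen(m),onz(c,*cen(m)[0],.004))
m=(r>b+80)&(r>g+80); m[:,:370]=0; m[:230]=0;m[290:]=0; m[:,385:]=0;ce,st=cen(m);print("paddle",ce,st,onz(c,*ce,.08))
m=(t.max(2)<60); m[:235]=0;m[255:]=0;m[:,:290]=0;m[:,315:]=0; ce,st=cen(m);print("knob",ce,st,onz(c,*ce,.145))
E
```

```text
mat (array([177.60537022, 253.83604557]), array([ 150,  226,   56,   56, 2458], dtype=int32)) [0.54167733 0.35825791 0.004     ]
paddle [376.52205882 251.46323529] [374 240   6  24 136] [ 0.55073633 -0.15688843  0.08      ]
knob [301.35714286 242.95918367] [297 237  10  13  98] [0.55380452 0.02929553 0.145     ]
```

View pics/topc.png

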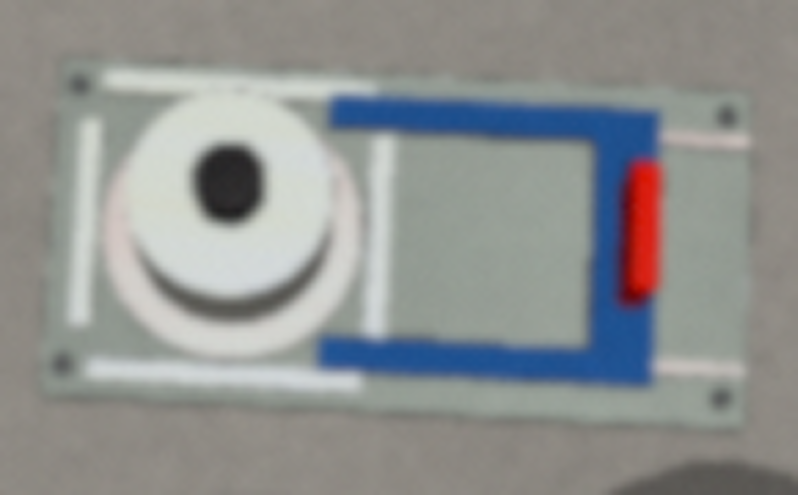

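The crop shows the board corners at about (65,60), (752,95), (740,425) and (45,395), with the knob at (228,183) and the paddle at (645,230).

```bash
python3 - <<'E'
from h import *
c=cal("top")
f=lambda u,v,z:onz(c,(u+.5)/5.5-.5+260,(v+.5)/5.5-.5+210,z)
P=[f(*p,.012) for p in[(65,60),(752,95),(740,425),(45,395)]]
for p in P: print(p)
TL,TR,BR,BL=P
X=(TL+BL-TR-BR)[:2]; yaw=np.arctan2(X[1],X[0]); ex=np.array([np.cos(yaw),np.sin(yaw)]); 
ctr=sum(P)[:2]/4; print(np.degrees(yaw),np.linalg.norm(X)/2,np.linalg.norm((TL-BL)),"origin",ctr+ex*.080)
print("ex",ex)
print("foot",f(232,224,.020),"lidtop",f(230,190,.114), "knob", f(228,180,.148))
print("paddle top",f(648,228,.086))
o=(f(232,224,.020)[:2]); 
for q in [(333,112),(325,352)]: print("prongtip",f(*q,.031))
for q in [(660,112),(650,385)]: print("bridge",f(*q,.031))
E
```

```text
[0.63771123 0.11362319 0.012     ]
[ 0.63100555 -0.21810831  0.012     ]
[ 0.47112295 -0.21236704  0.012     ]
[0.47542192 0.11574189 0.012     ]
89.04452375320187 0.32996609360268053 0.16230313342776295 origin [0.55514945 0.02971131]
ex [0.01667543 0.99986096]
foot [0.5585584 0.030283  0.02     ] lidtop [0.55691828 0.02974929 0.114     ] knob [0.55473517 0.03001517 0.148     ]
paddle top [ 0.55076913 -0.15829879  0.086     ]
prongtip [ 0.61190425 -0.01587924  0.031     ]
prongtip [ 0.49742046 -0.01527691  0.031     ]
bridge [ 0.61686668 -0.17098256  0.031     ]
bridge [ 0.48651455 -0.16705161  0.031     ]
```

>>> arm_command --steps '[{"delta_pos": [28,21,0],"dr": [0,0,5]},{"delta_pos": [28,21,0],"dr": [0,0,5]},{"delta_pos": [28,21,0],"dr": [0,0,5]},{"delta_pos": [28,21,0],"dr": [0,0,5]},{"delta_pos": [28,21,0],"dr": [0,0,5]},{"delta_pos": [28,21,0],"dr": [0,0,5]},{"delta_pos": [28,21,0],"dr": [0,0,5]},{"delta_pos": [28,21,0],"dr": [0,0,5]},{"delta_pos": [28,21,0],"dr": [0,0,5]},{"delta_pos": [28,21,0],"dr": [0,0,5]},{"delta_pos": [28,21,0],"dr": [0,0,5]},{"delta_pos": [28,21,0],"dr": [0,0,5]},{"delta_pos": [28,21,0],"dr": [0,0,5]},{"delta_pos": [28,21,0],"dr": [0,0,5]},{"delta_pos": [32,20,0],"dr": [0,0,6]},{"delta_pos": [0,0,0],"dr": [0,0,0]},{"delta_pos": [0,0,0],"dr": [0,0,0]}]' --grip 0 --squeeze 40

```text
time_s: 1.8
position: [0.5494, -0.2211, 0.2527]
tool_rot: [[1.0, -0.014, -0.001], [-0.014, -1.0, 0.0], [-0.001, -0.0, -1.0]]
ft_force: [-0.5, 0.6, 0.4]
grip_width: 0.0002
```

```bash
python3 - <<'E'
from h import *
o=env.observe(); c=cal("wrist"); im=env.get_image("wrist"); cv2.imwrite("pics/w1.png",im)
np.save("w1.npy",c,allow_pickle=True)
print(o['position'],o['tool_rot'],o['grip_width'])
for n,P in dict(paddle=(.5515,-.158,.086),tin=(.556,.030,.148)).items(): print(n,proj(c,P))
E
```

```text
[ 0.54936741 -0.22108927  0.25267877] [[ 9.99900892e-01 -1.40295744e-02 -1.17370416e-03]
 [-1.40290471e-02 -9.99901484e-01  4.56298117e-04]
 [-1.17999020e-03 -4.39786943e-04 -9.99999207e-01]] 0.00016943819402409836
paddle [321.86163503 150.6572496 ]
tin [ 326.54510948 -192.59181266]
```

View pics/w1.png

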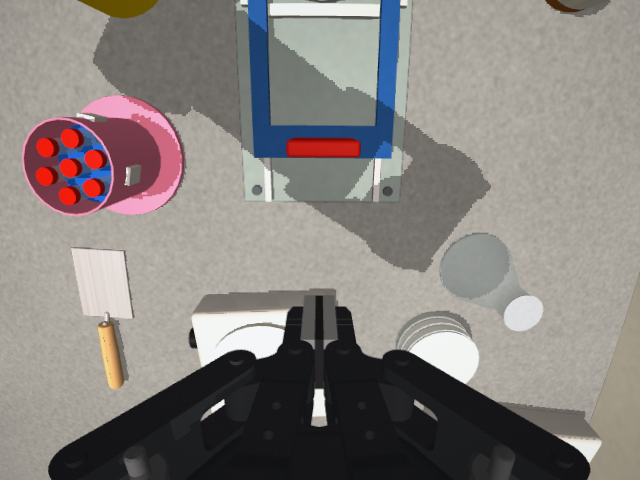

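The paddle appears at (323,147) in the wrist view, within 4 px of the prediction. I'll descend behind it and push.

>>> arm_command --steps '[{"delta_pos": [1,0,-22]},{"delta_pos": [1,0,-22]},{"delta_pos": [0,0,-22]},{"delta_pos": [0,0,-22]},{"delta_pos": [0,0,-22]},{"delta_pos": [0,0,-22]},{"delta_pos": [0,0,-22]},{"delta_pos": [0,0,-22]},{"delta_pos": [0,10,0]},{"delta_pos": [0,10,0]},{"delta_pos": [0,5,0]},{"delta_pos": [0,5,0]},{"delta_pos": [0,5,0]},{"delta_pos": [0,5,0]},{"delta_pos": [0,5,0]},{"delta_pos": [0,5,0]},{"delta_pos": [0,0,0]}]'

```text
invalid input at $.steps[0]: expected keys delta_pos, dr
```

>>> arm_command --steps '[{"delta_pos": [1,0,-22],"dr": [0,0,0]},{"delta_pos": [1,0,-22],"dr": [0,0,0]},{"delta_pos": [0,0,-22],"dr": [0,0,0]},{"delta_pos": [0,0,-22],"dr": [0,0,0]},{"delta_pos": [0,0,-22],"dr": [0,0,0]},{"delta_pos": [0,0,-22],"dr": [0,0,0]},{"delta_pos": [0,0,-22],"dr": [0,0,0]},{"delta_pos": [0,0,-22],"dr": [0,0,0]},{"delta_pos": [0,10,0],"dr": [0,0,0]},{"delta_pos": [0,10,0],"dr": [0,0,0]},{"delta_pos": [0,5,0],"dr": [0,0,0]},{"delta_pos": [0,5,0],"dr": [0,0,0]},{"delta_pos": [0,5,0],"dr": [0,0,0]},{"delta_pos": [0,5,0],"dr": [0,0,0]},{"delta_pos": [0,5,0],"dr": [0,0,0]},{"delta_pos": [0,5,0],"dr": [0,0,0]},{"delta_pos": [0,0,0],"dr": [0,0,0]}]'

```text
time_s: 3.55
position: [0.5513, -0.1711, 0.0774]
tool_rot: [[1.0, -0.014, 0.0], [-0.014, -1.0, -0.0], [0.0, 0.0, -1.0]]
ft_force: [0.3, 0.7, 0.5]
grip_width: -0.0
```

>>> arm_command --steps '[{"delta_pos": [0,4,0],"dr": [0,0,0]},{"delta_pos": [0,4,0],"dr": [0,0,0]},{"delta_pos": [0,4,0],"dr": [0,0,0]},{"delta_pos": [0,4,0],"dr": [0,0,0]},{"delta_pos": [0,4,0],"dr": [0,0,0]},{"delta_pos": [0,4,0],"dr": [0,0,0]},{"delta_pos": [0,4,0],"dr": [0,0,0]},{"delta_pos": [0,4,0],"dr": [0,0,0]},{"delta_pos": [0,4,0],"dr": [0,0,0]},{"delta_pos": [0,4,0],"dr": [0,0,0]},{"delta_pos": [0,4,0],"dr": [0,0,0]},{"delta_pos": [0,4,0],"dr": [0,0,0]},{"delta_pos": [0,4,0],"dr": [0,0,0]},{"delta_pos": [0,4,0],"dr": [0,0,0]},{"delta_pos": [0,4,0],"dr": [0,0,0]}]'

```text
time_s: 5.05
position: [0.5513, -0.1112, 0.0773]
tool_rot: [[1.0, -0.015, -0.0], [-0.015, -1.0, -0.0], [-0.0, 0.0, -1.0]]
ft_force: [1.2, -2.8, 1.3]
grip_width: -0.0002
```

```bash
python3 - <<'E'
from h import *
w=env.get_image("wrist"); cv2.imwrite("pics/w2.png",w); o=env.observe(); print(o['position'],o['ft_force'])
E
```

```text
[ 0.55111909 -0.11058324  0.0772927 ] [ 0.84605105 -1.70849661  1.8174291 ]
```

View pics/w2.png

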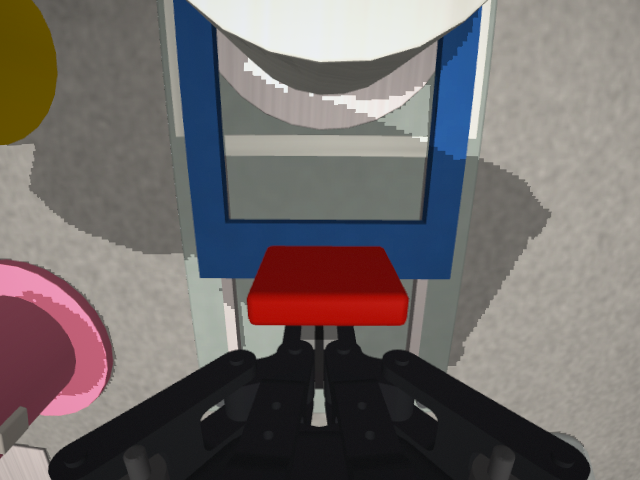

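The wrist view shows the fingers behind the paddle at (328,310) and the prongs passing either side of the tin, so the fork is sliding. I'll keep pushing.

>>> arm_command --steps '[{"delta_pos": [0,4,0],"dr": [0,0,0]},{"delta_pos": [0,4,0],"dr": [0,0,0]},{"delta_pos": [0,4,0],"dr": [0,0,0]},{"delta_pos": [0,4,0],"dr": [0,0,0]},{"delta_pos": [0,3,0],"dr": [0,0,0]},{"delta_pos": [0,2,0],"dr": [0,0,0]},{"delta_pos": [0,2,0],"dr": [0,0,0]}]'

```text
time_s: 5.8
position: [0.5513, -0.0883, 0.0773]
tool_rot: [[1.0, -0.014, -0.0], [-0.014, -1.0, 0.0], [-0.0, -0.0, -1.0]]
ft_force: [1.9, -3.8, 0.4]
grip_width: 0.0001
```

>>> arm_command --steps '[{"delta_pos": [0,1.5,0],"dr": [0,0,0]},{"delta_pos": [0,1.5,0],"dr": [0,0,0]}]'

```text
time_s: 6.0
position: [0.5513, -0.0855, 0.0773]
tool_rot: [[1.0, -0.015, 0.0], [-0.015, -1.0, -0.0], [0.0, 0.0, -1.0]]
ft_force: [1.3, -2.5, -0.1]
grip_width: -0.0
```

>>> arm_command --steps '[{"delta_pos": [0,1.5,0],"dr": [0,0,0]},{"delta_pos": [0,1.5,0],"dr": [0,0,0]}]'

```text
time_s: 6.2
position: [0.5512, -0.0825, 0.0773]
tool_rot: [[1.0, -0.015, -0.0], [-0.015, -1.0, 0.0], [-0.0, -0.0, -1.0]]
ft_force: [2.2, -3.2, 0.2]
grip_width: 0.0003
```

>>> arm_command --steps '[{"delta_pos": [0,1,0],"dr": [0,0,0]},{"delta_pos": [0,1,0],"dr": [0,0,0]}]'

```text
time_s: 6.4
position: [0.5513, -0.0817, 0.0774]
tool_rot: [[1.0, -0.014, -0.0], [-0.014, -1.0, -0.003], [-0.0, 0.003, -1.0]]
ft_force: [0.5, -13.5, -1.6]
grip_width: -0.0
```

>>> arm_command --steps '[{"delta_pos": [0,1,0],"dr": [0,0,0]},{"delta_pos": [0,1,0],"dr": [0,0,0]}]'

```text
time_s: 6.6
position: [0.5513, -0.0816, 0.0774]
tool_rot: [[1.0, -0.014, -0.0], [-0.014, -1.0, -0.006], [0.0, 0.006, -1.0]]
ft_force: [-2.4, -24.4, -2.0]
grip_width: 0.0
```

>>> arm_command --steps '[{"delta_pos": [0,1,0],"dr": [0,0,0]}]'

```text
time_s: 6.7
position: [0.5513, -0.0815, 0.0775]
tool_rot: [[1.0, -0.014, 0.0], [-0.014, -1.0, -0.007], [0.0, 0.007, -1.0]]
ft_force: [-2.1, -30.1, -2.5]
grip_width: -0.0003
```

Force rose sharply at y = -81.5 mm, which is the hard stop. I'll back off, rise and look.

>>> arm_command --steps '[{"delta_pos": [0,-8,0],"dr": [0,0,0]},{"delta_pos": [0,-12,0],"dr": [0,0,0]},{"delta_pos": [0,-5,15],"dr": [0,0,0]},{"delta_pos": [0,0,30],"dr": [0,0,0]},{"delta_pos": [0,0,30],"dr": [0,0,0]},{"delta_pos": [0,0,30],"dr": [0,0,0]},{"delta_pos": [0,0,30],"dr": [0,0,0]},{"delta_pos": [0,0,30],"dr": [0,0,0]},{"delta_pos": [0,0,30],"dr": [0,0,0]},{"delta_pos": [0,15,30],"dr": [0,0,0]},{"delta_pos": [0,15,0],"dr": [0,0,0]},{"delta_pos": [0,0,0],"dr": [0,0,0]},{"delta_pos": [0,0,0],"dr": [0,0,0]}]'

```text
time_s: 8.0
position: [0.5508, -0.0723, 0.301]
tool_rot: [[1.0, -0.014, -0.003], [-0.014, -1.0, 0.001], [-0.003, -0.001, -1.0]]
ft_force: [0.2, -0.0, 0.0]
grip_width: 0.0001
```

```bash
python3 - <<'E'
from h import *
o=env.observe(); c=cal("wrist"); w=env.get_image("wrist"); cv2.imwrite("pics/w3.png",w); print(o['position'],o['ft_force'])
print(proj(c,(.556,.030,.148)),proj(c,(.5545,-.065,.086)))
m=(w.max(2)<60).astype(np.uint8); m[300:]=0
n,l,st,ce=cv2.connectedComponentsWithStats(m)
for i in range(1,n):
    if st[i,4]>200: print(st[i],ce[i],onz(c,*ce[i],.148))
r=((w[...,2]>120)&(w[...,1]<70)).astype(np.uint8); r[300:]=0
n,l,st,ce=cv2.connectedComponentsWithStats(r)
for i in range(1,n):
    if st[i,4]>200: print(st[i],ce[i],onz(c,*ce[i],.086))
E
```

```text
[ 0.55080404 -0.0723249   0.30100341] [ 0.17562194 -0.0309766   0.04545466]
[325.89762794  97.20958011] [324.15012505 205.65285639]
[306  74  41  44 315] [331.00952381  94.73015873] [0.55973219 0.03166233 0.148     ]
[  83  109   53   37 1600] [108.568125 126.7975  ] [0.38974973 0.01384593 0.148     ]
[294 196  61  15 815] [323.52638037 202.71533742] [ 0.55392087 -0.06207281  0.086     ]
[ 112  243   77   40 1085] [153.01843318 258.83502304] [ 0.37527214 -0.11869226  0.086     ]
```

View pics/w3.png

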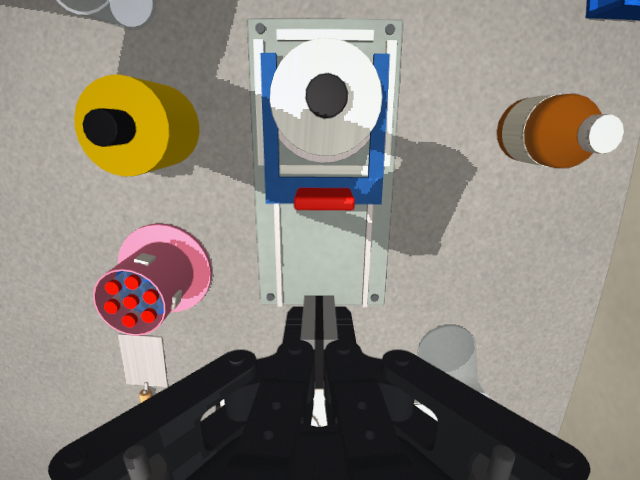

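The fork is fully home around the tin, with the paddle at (324,203). The knob is at (326,96), which gives (0.556, 0.031). I'll open the gripper, go over it and descend.

>>> arm_command --steps '[{"delta_pos": [1.5,25,0],"dr": [0,0,0]},{"delta_pos": [1.5,25,0],"dr": [0,0,0]},{"delta_pos": [1.5,25,0],"dr": [0,0,0]},{"delta_pos": [1.0,28,0],"dr": [0,0,0]},{"delta_pos": [0,0,0],"dr": [0,0,0]},{"delta_pos": [0,0,-25],"dr": [0,0,0]},{"delta_pos": [0,0,-25],"dr": [0,0,0]},{"delta_pos": [0,0,-25],"dr": [0,0,0]},{"delta_pos": [0,0,-25],"dr": [0,0,0]},{"delta_pos": [0,0,-20],"dr": [0,0,0]},{"delta_pos": [0,0,-15],"dr": [0,0,0]},{"delta_pos": [0,0,-10],"dr": [0,0,0]},{"delta_pos": [0,0,-10],"dr": [0,0,0]},{"delta_pos": [0,0,-7],"dr": [0,0,0]},{"delta_pos": [0,0,0],"dr": [0,0,0]},{"delta_pos": [0,0,0],"dr": [0,0,0]}]' --grip 1

```text
time_s: 9.65
position: [0.557, 0.0304, 0.1406]
tool_rot: [[1.0, -0.015, 0.001], [-0.015, -1.0, -0.0], [0.001, 0.0, -1.0]]
ft_force: [-0.3, 1.1, 1.1]
grip_width: 0.0851
```

>>> arm_command --steps '[{"delta_pos": [0,0,0],"dr": [0,0,0]},{"delta_pos": [0,0,0],"dr": [0,0,0]},{"delta_pos": [0,0,0],"dr": [0,0,0]},{"delta_pos": [0,0,0],"dr": [0,0,0]},{"delta_pos": [0,0,0],"dr": [0,0,0]},{"delta_pos": [0,0,0],"dr": [0,0,0]},{"delta_pos": [0,0,0],"dr": [0,0,0]},{"delta_pos": [0,0,0],"dr": [0,0,0]}]' --grip 0 --squeeze 90

```text
time_s: 10.45
position: [0.5572, 0.0305, 0.1408]
tool_rot: [[1.0, -0.015, 0.001], [-0.015, -1.0, -0.0], [0.001, 0.0, -1.0]]
ft_force: [1.4, 0.2, 6.1]
grip_width: 0.0298
```

>>> arm_command --steps '[{"delta_pos": [0,0,2],"dr": [0,0,0]},{"delta_pos": [0,0,2],"dr": [0,0,0]},{"delta_pos": [0,0,2],"dr": [0,0,0]},{"delta_pos": [0,0,2],"dr": [0,0,0]},{"delta_pos": [0,0,2],"dr": [0,0,0]}]'

```text
time_s: 10.95
position: [0.5561, 0.0306, 0.1495]
tool_rot: [[1.0, -0.014, -0.003], [-0.014, -1.0, 0.0], [-0.003, -0.0, -1.0]]
ft_force: [-1.5, 0.5, -11.5]
grip_width: 0.03
```

>>> arm_command --steps '[{"delta_pos": [0,0,4],"dr": [0,0,0]},{"delta_pos": [0,0,4],"dr": [0,0,0]},{"delta_pos": [0,0,4],"dr": [0,0,0]},{"delta_pos": [0,0,4],"dr": [0,0,0]},{"delta_pos": [0,0,4],"dr": [0,0,0]},{"delta_pos": [0,0,4],"dr": [0,0,0]},{"delta_pos": [0,0,4],"dr": [0,0,0]},{"delta_pos": [0,0,4],"dr": [0,0,0]},{"delta_pos": [0,0,4],"dr": [0,0,0]},{"delta_pos": [0,0,4],"dr": [0,0,0]}]'

```text
time_s: 11.95
position: [0.5567, 0.0305, 0.1906]
tool_rot: [[1.0, -0.015, -0.0], [-0.015, -1.0, 0.0], [-0.0, -0.0, -1.0]]
ft_force: [-2.6, -1.0, -13.1]
grip_width: 0.0297
```

>>> arm_command --steps '[{"delta_pos": [0,0,5],"dr": [0,0,0]},{"delta_pos": [0,0,5],"dr": [0,0,0]},{"delta_pos": [0,0,5],"dr": [0,0,0]},{"delta_pos": [0,0,5],"dr": [0,0,0]},{"delta_pos": [0,0,5],"dr": [0,0,0]},{"delta_pos": [0,0,5],"dr": [0,0,0]},{"delta_pos": [0,0,5],"dr": [0,0,0]},{"delta_pos": [0,0,5],"dr": [0,0,0]},{"delta_pos": [0,0,5],"dr": [0,0,0]},{"delta_pos": [0,0,10],"dr": [0,0,0]},{"delta_pos": [0,0,15],"dr": [0,0,0]},{"delta_pos": [0,0,15],"dr": [0,0,0]},{"delta_pos": [0,0,0],"dr": [0,0,0]},{"delta_pos": [0,0,0],"dr": [0,0,0]}]'

```text
time_s: 13.35
position: [0.5567, 0.0305, 0.2752]
tool_rot: [[1.0, -0.015, 0.0], [-0.015, -1.0, -0.0], [0.0, 0.0, -1.0]]
ft_force: [-0.3, 0.3, -2.2]
grip_width: 0.0294
```

```bash
python3 - <<'E'
from h import *
o=env.observe(); print(o['position'],o['ft_force'],o['grip_width'])
s=env.get_image("scene"); t=env.get_image("top")
a=cv2.resize(s[150:330,200:480],(800,514)); cv2.imwrite("pics/s4.png",a); cv2.imwrite("pics/t4.png",t)
c=cal("top")
b,g,r=[t[...,i].astype(int) for i in range(3)]
m=((g>b+40)&(g>r+40)).astype(np.uint8)
n,l,st,ce=cv2.connectedComponentsWithStats(m);i=1+np.argmax(st[1:,4]); print(st[i],ce[i],onz(c,*ce[i],.004))
cs=cal("scene"); b,g,r=[s[...,i].astype(int) for i in range(3)]
m=((g>b+40)&(g>r+40)).astype(np.uint8)
n,l,st,ce=cv2.connectedComponentsWithStats(m);i=1+np.argmax(st[1:,4]); print(st[i],ce[i],onz(cs,*ce[i],.004))
E
```

```text
[0.55670443 0.03046783 0.27522645] [-0.30234635  0.33598214 -2.17175014] 0.0293706169648906
[ 150  226   56   56 2449] [177.59697836 253.80318497] [0.54176452 0.35828723 0.004     ]
[ 412  211   49   33 1242] [436.34299517 226.97987118] [0.54718964 0.35812299 0.004     ]
```

View pics/s4.png

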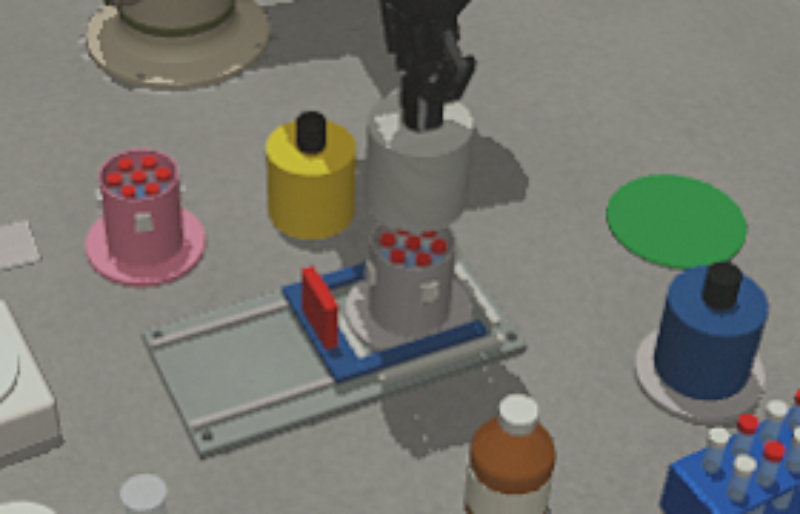

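The lid is clear of the base. The base stands upright under the fork, and the mat is free at (0.543, 0.358). Moving over to it.

>>> arm_command --steps '[{"delta_pos": [0,12,0],"dr": [0,0,0]},{"delta_pos": [-1,20,0],"dr": [0,0,0]},{"delta_pos": [-1,25,0],"dr": [0,0,0]},{"delta_pos": [-1,25,0],"dr": [0,0,0]},{"delta_pos": [-1,25,0],"dr": [0,0,0]},{"delta_pos": [-1,25,0],"dr": [0,0,0]},{"delta_pos": [-1,25,0],"dr": [0,0,0]},{"delta_pos": [-1,25,0],"dr": [0,0,0]},{"delta_pos": [-1,25,0],"dr": [0,0,0]},{"delta_pos": [-1,25,0],"dr": [0,0,0]},{"delta_pos": [-1,25,0],"dr": [0,0,0]},{"delta_pos": [-1,25,0],"dr": [0,0,0]},{"delta_pos": [-1,20,0],"dr": [0,0,0]},{"delta_pos": [-1,15,0],"dr": [0,0,0]},{"delta_pos": [-1,10,0],"dr": [0,0,0]},{"delta_pos": [0,0,0],"dr": [0,0,0]},{"delta_pos": [0,0,0],"dr": [0,0,0]}]'

```text
time_s: 15.15
position: [0.5428, 0.3571, 0.2752]
tool_rot: [[1.0, -0.015, -0.0], [-0.015, -1.0, -0.0], [-0.0, 0.0, -1.0]]
ft_force: [-0.2, 0.7, -2.0]
grip_width: 0.0296
```

>>> arm_command --steps '[{"delta_pos": [0,0,-15],"dr": [0,0,0]},{"delta_pos": [0,0,-20],"dr": [0,0,0]},{"delta_pos": [0,0,-20],"dr": [0,0,0]},{"delta_pos": [0,0,-20],"dr": [0,0,0]},{"delta_pos": [0,0,-20],"dr": [0,0,0]},{"delta_pos": [0,0,-15],"dr": [0,0,0]},{"delta_pos": [0,0,-12],"dr": [0,0,0]},{"delta_pos": [0,0,-10],"dr": [0,0,0]},{"delta_pos": [0,0,-10],"dr": [0,0,0]},{"delta_pos": [0,0,0],"dr": [0,0,0]},{"delta_pos": [0,0,0],"dr": [0,0,0]}]'

```text
time_s: 16.25
position: [0.543, 0.3575, 0.1336]
tool_rot: [[1.0, -0.015, 0.0], [-0.015, -1.0, 0.0], [0.0, -0.0, -1.0]]
ft_force: [0.5, 0.3, -2.1]
grip_width: 0.0297
```

```bash
python3 - <<'E'
from h import *
o=env.observe(); print(o['position'],o['ft_force'],o['grip_width'])
s=env.get_image("scene")
cv2.imwrite("pics/s5.png",cv2.resize(s[140:320,320:560],(800,600),interpolation=cv2.INTER_CUBIC))
E
```

```text
[0.5429596  0.35751531 0.13361293] [ 0.54558262  0.27827905 -2.13270847] 0.029652564214119326
```

View pics/s5.png

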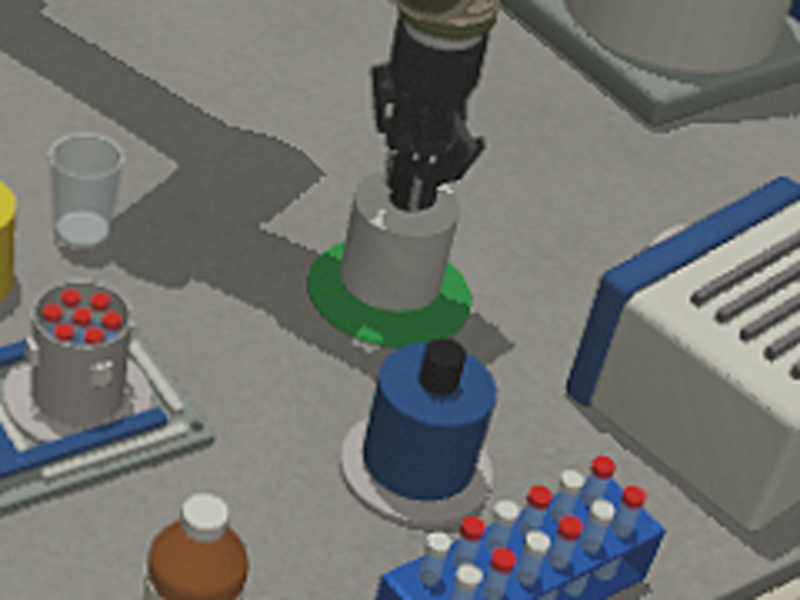

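The lid hangs upright just above the middle of the mat, with its rim near (395,290). I'll lower it gently to contact.

>>> arm_command --steps '[{"delta_pos": [0,0,-4],"dr": [0,0,0]},{"delta_pos": [0,0,-4],"dr": [0,0,0]},{"delta_pos": [0,0,-3],"dr": [0,0,0]},{"delta_pos": [0,0,-1],"dr": [0,0,0]},{"delta_pos": [0,0,-1],"dr": [0,0,0]},{"delta_pos": [0,0,0],"dr": [0,0,0]}]'

```text
time_s: 16.9
position: [0.5428, 0.3575, 0.1202]
tool_rot: [[1.0, -0.015, -0.0], [-0.015, -1.0, -0.0], [-0.0, 0.0, -1.0]]
ft_force: [0.0, -0.6, -2.0]
grip_width: 0.0295
```

>>> arm_command --steps '[{"delta_pos": [0,0,-1],"dr": [0,0,0]},{"delta_pos": [0,0,0],"dr": [0,0,0]}]'

```text
time_s: 17.1
position: [0.5428, 0.3575, 0.1193]
tool_rot: [[1.0, -0.015, -0.0], [-0.015, -1.0, -0.0], [-0.0, 0.0, -1.0]]
ft_force: [0.2, -0.3, -2.5]
grip_width: 0.0296
```

>>> arm_command --steps '[{"delta_pos": [0,0,-1],"dr": [0,0,0]},{"delta_pos": [0,0,0],"dr": [0,0,0]}]'

```text
time_s: 17.3
position: [0.5429, 0.3576, 0.1189]
tool_rot: [[1.0, -0.015, 0.001], [-0.015, -1.0, 0.0], [0.001, -0.0, -1.0]]
ft_force: [-0.4, -0.2, 3.8]
grip_width: 0.0298
```

Contact came at z = 0.1189, matching the prediction of 0.1188. I'll release and retreat.

>>> arm_command --steps '[{"delta_pos": [0,0,0],"dr": [0,0,0]},{"delta_pos": [0,0,0],"dr": [0,0,0]},{"delta_pos": [0,0,0],"dr": [0,0,0]},{"delta_pos": [0,0,0],"dr": [0,0,0]},{"delta_pos": [0,0,0],"dr": [0,0,0]},{"delta_pos": [0,0,0],"dr": [0,0,0]},{"delta_pos": [0,0,5],"dr": [0,0,0]},{"delta_pos": [0,0,10],"dr": [0,0,0]},{"delta_pos": [0,0,20],"dr": [0,0,0]},{"delta_pos": [0,0,25],"dr": [0,0,0]},{"delta_pos": [0,0,30],"dr": [0,0,0]},{"delta_pos": [0,-20,30],"dr": [0,0,0]},{"delta_pos": [0,-30,20],"dr": [0,0,0]},{"delta_pos": [0,-40,10],"dr": [0,0,0]},{"delta_pos": [0,-30,0],"dr": [0,0,0]},{"delta_pos": [0,0,0],"dr": [0,0,0]},{"delta_pos": [0,0,0],"dr": [0,0,0]}]' --grip 1

```text
time_s: 19.0
position: [0.5428, 0.2372, 0.2692]
tool_rot: [[1.0, -0.016, 0.001], [-0.016, -1.0, 0.0], [0.001, -0.001, -1.0]]
ft_force: [-0.2, 0.7, 0.6]
grip_width: 0.0854
```

```bash
python3 - <<'E'
from h import *
o=env.observe(); print(o['time_s'],o['position'],o['ft_force'],o['grip_width'])
s=env.get_image("scene"); t=env.get_image("top"); w=env.get_image("wrist")
a=cv2.resize(s[140:320,220:560],(800,424)); cv2.imwrite("pics/s6.png",a)
b=np.hstack([cv2.resize(t[170:320,130:410],(400,214)),cv2.resize(w,(400,300))[:214]])
cv2.imwrite("pics/f6.png",np.vstack([cv2.resize(a,(728,386)),cv2.resize(b,(728,195))]))
E
```

```text
19.0 [0.54283391 0.23722836 0.26923118] [-0.23179541  0.72841502  0.60959018] 0.085399975149901
```

View pics/f6.png

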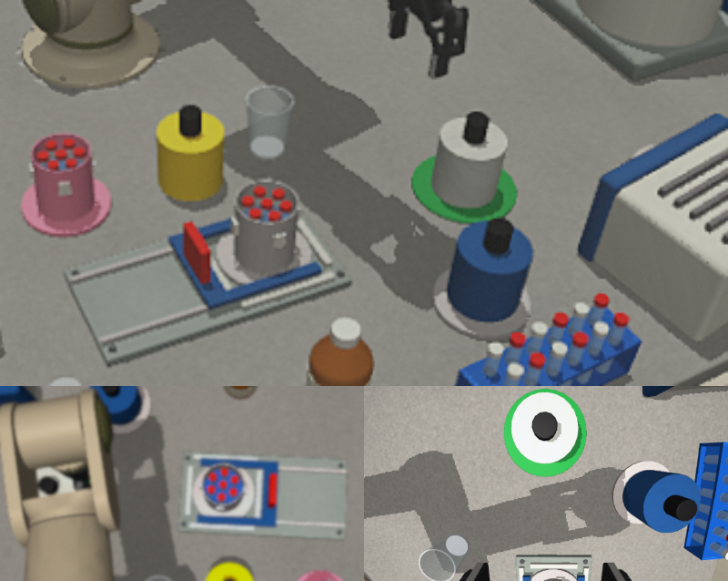

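The lid stands upright in the middle of the mat with green showing all round. The base is upright with the fork fully home, and the gripper is clear of everything.

```bash
python3 -c "
from rig import env
print(env.close_job())"
```

```text
the job is handed in; nothing more can be done
None
```

I did the job in the order asked and handed it in at about 19 s of the 64 s allowed.

- **Clamp:** I pushed the paddle until the fork hit its hard stop. The force rose from about 3 N to 30 N with no further travel.
- **Lid:** I drew it straight up by its knob, reading about 11 to 13 N on the way. I then lowered it onto the mat and let go only after it touched down, with the tool at 118.9 mm against the 118.8 mm I had worked out.
- **Last checks:** The final pictures show the lid upright near the middle of the mat, with green visible all round. The base is upright with the fork fully home, and the gripper is open and clear of everything. The other things look untouched in these pictures.

The scene camera put the mat about 5 mm further out in x than the top camera did. I put this down to the blue tin's knob covering part of the mat in that view, so I used the top camera's position, within the 28 mm of margin. No other checks failed or disagreed.

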